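# Tip the short carton out of the packed row and stand it in the pan

### The job

The packing line needs the short carton, the lowest of the three cartons packed tight in the steel rack. Hook it behind its top edge and tip it towards the robot until it leans on the rack's front rail, then grip it by the sides of its leaning top, lift it out and stand it upright on its foot inside the empty shallow steel pan. Leave the two tall cartons standing in their places in the rack.

Things in the scene. Friction and masses are not known exactly. Their poses are not given: they have to be found in the camera images.
- carton_short: Short cardboard carton, 70 deep (x) x 50 thick (y) x 165 mm high (z), 0.25 kg; origin: centre of underside, z up, x from its front spine (robot side) to its back. Stands in any of 3 places of a steel rack, 1.5 mm from its neighbours, fronts flush. Top pulled 80 mm to the robot (25 deg), it overbalances on a sill and rests leaning 34 deg on the front rail, top clear of the others, to be gripped across y.
- carton_tall_a: Tall carton, 70 (x) x 50 (y) x 185 mm high (z), axes and origin as the short one's; stays in the rack. Rack, parallel to the cartons: floor 4 mm above the table; 6 mm sill at their feet in front; front rail 10 mm thick, 46 mm before their fronts, centre 74 mm above the table; back rail behind them up to 68 mm, end plates to 110 mm above the table.
- carton_tall_b: The other tall carton, same size 70 (x) x 50 (y) x 185 mm high (z), axes and origin alike; stays in the rack. Above the rack's back rail there are at least 80 mm free behind all three cartons for a finger that reaches down behind a top edge. The cartons differ only in height and place.
- pan: Empty shallow steel pan, fixed to the table left or right of the rack (a 64 mm high stack of black meal trays is on the other side): 200 (x) x 160 (y) x 22 mm high, rim overhanging by 12 mm; walls 3 mm, inner floor 194 x 154 mm, 3 mm above the table. Origin: centre of its underside, z up.

How it is judged:
On the way:
1. the short carton has been tipped towards the robot by more than 23 degrees with its foot still in the rack (angle between carton_short's own z axis and vertical above 0.4 rad and height (world z) of carton_short below 0.045 m and distance of carton_short from where it was at the start of the episode below 0.05 m), for 0.2 s.
At the end, for the whole second after the job is handed in: The short carton stands upright (within 6 degrees) at rest, its foot flat on the floor of the steel pan and inside the pan's walls, released; both tall cartons stand upright (within 8 degrees) in the rack within 30 mm of where they were (angle between carton_short's own z axis and vertical below 0.1 rad and height (world z) of carton_short between -0.003 and 0.012 m and x of carton_short in the frame of pan between -0.085 and 0.085 m and y of carton_short in the frame of pan between -0.065 and 0.065 m and linear speed of carton_short below 0.02 m/s and angle between each of carton_tall_a, carton_tall_b's own z axis and vertical below 0.15 rad and distance of each of carton_tall_a, carton_tall_b from where it was at the start of the episode below 0.03 m); the robot touches nothing.
It fails at once if a tall carton is tipped by more than 17 degrees or moved by more than 40 mm (angle between any of carton_tall_a, carton_tall_b's own z axis and vertical above 0.3 rad or distance of any of carton_tall_a, carton_tall_b from where it was at the start of the episode above 0.04 m).
It also fails if it takes over 61 s, if anything falls off the work surface, if the arm or the gripper's body presses on something with over 40 N, if the wrist force passes 120 N, or if a joint passes its speed limit or range.

### The arm

A 6-joint arm with a two-finger parallel gripper is mounted at the origin on the work surface. World frame = base frame: x ahead of the robot, y to its left, z up, the work surface at z = 0. Lengths are in m, angles in rad, forces in N, time in s.
With the tool pointing down it reaches from about 0.35 to 0.975 m from the base axis. Payload 7.1 kg.
Tool frame: the origin (TCP) lies midway between the tips of the shut fingers; the grasp point (between the pads) lies 19 mm behind it; z points along the fingers, x is the direction in which the jaws open and shut, and the axes are right-handed (so a half turn about z gives the same grasp; the last joint's range is limited). The gripper opens to 88 mm and grips with 3 to 60 N. Pads are 20 mm wide; open, the fingers measure 115 mm over their backs; the gripper's body (75 mm by 178 mm) begins 61 mm behind the grasp point.
Start: joints at [-1.327, 0.423, 1.63, -0, 1.089, -0.019], TCP at [0.162, -0.604, 0.2] pointing down, gripper open.
Joint ranges: [-3, 3], [-0.9, 2.11], [0.09, 2.58], [-1.31, 4.45], [0.11, 2.69], [-2.54, 2.54]. Speed limits (rad/s): [2.39, 2.39, 3.01, 3.14, 3.14, 3.14].

### API

Orientations are given as a unit quaternion [w, x, y, z].
In Python, from station import move_pose, movel, movej, command_gripper, wait, inverse_kinematics, read_camera, camera_info, MotionError, job_done, get_time, get_joint_pos, get_qvel, get_effort, get_tcp_pos, get_ee_rot, get_ft_force, get_ft_torque, get_grip_width gives the robot as it stands. Calls block until the motion is done:
- move_pose(position, orientation): joint-space move of the TCP to a pose.
- movel(position, frame=None, v=0.15, until_force=None): straight line of the TCP; frame=None keeps the orientation; v is the mean speed in m/s. With until_force (N) it stops when the force on the tool has changed by that much, and returns True; else False.
- movej(angles): joint-space move.
- command_gripper(opening): opening from 0.0 (shut) to 1.0 (fully open); the grip force is fixed at half the most; returns when the fingers have stopped.
- wait(seconds).
- inverse_kinematics(position, orientation): joint angles nearest the present ones, or None.
- read_camera(name): name is "side" or "top" or "wrist"; returns the picture (480x640x3 uint8, red, green, blue); there is no depth.
- camera_info(name): a dict with "intrinsics" (3x3 intrinsics, pixels), "dist" ([k1, k2, p1, p2, k3] as OpenCV has them; the pictures are not rectified), "T" (4x4, takes a point from camera to world coordinates); the wrist camera has in their place "tool_from_camera" (4x4, takes a point from camera to tool coordinates, whose origin is the TCP and whose axes are the tool frame's). Camera axes: x right, y up, looking along -z (the intrinsics and any distortion apply to the point x, -y, -z); pixel columns grow to the right and rows downward; lengths in m; the calibration is good to about 2 mm. A picture is of the moment at which its call begins: read the wrist's pose just before it. camera_info takes no time and is no camera call.
A pose or a line that the arm cannot do raises MotionError and nothing moves.
- job_done(): hands the job in, once; it reports no verdict.
Readings, each from a call of its own:
- get_time(): time.
- get_joint_pos(): joint angles.
- get_qvel(): joint speeds.
- get_effort(): joint torques, N m.
- get_tcp_pos(): TCP position.
- get_ee_rot(): TCP orientation.
- get_ft_force(): force on the tool from outside, world axes, zero at the start.
- get_ft_torque(): the same for the moment, N m.
- get_grip_width(): opening from 0.0 (shut) to 1.0 (fully open).
Only numpy, scipy, OpenCV 4.12 (cv2) and the standard library are available. Lean on these libraries where they do the work, as an engineer would, in place of code of your own. Each camera call takes 0.05 s, during which the arm holds its last target.

## Working session

There is one attempt and no reset: what is moved stays moved. The work goes in short steps, each a Python script; the robot and the scene stay as the last script left them, time stands still between calls to the robot, and variables do not carry over. Pictures are saved under pics/ and viewed, and the job is handed in when it is done.

```bash
ls; mkdir -p pics; python3 - <<'E'
from station import *
import cv2
for n in ("side","top"):
    im=read_camera(n); cv2.imwrite(f"pics/{n}0.png",im[:,:,::-1])
    i=camera_info(n); print(n,i)
print(camera_info("wrist"),get_time())
E
```

```text
pics
side {'intrinsics': array([[581.91581266,   0.        , 323.42202235],
       [  0.        , 581.91581266, 248.65726515],
       [  0.        ,   0.        ,   1.        ]]), 'dist': array([-0.08257606,  0.        ,  0.        ,  0.        ,  0.        ]), 'T': array([[-0.0092154 , -0.66784566,  0.74424274,  1.4380815 ],
       [ 0.99982486,  0.00596981,  0.01773709,  0.02412378],
       [-0.01628862,  0.74427585,  0.66767368,  0.8459188 ],
       [ 0.        ,  0.        ,  0.        ,  1.        ]])}
top {'intrinsics': array([[502.48613764,   0.        , 318.63264915],
       [  0.        , 502.48613764, 243.47835366],
       [  0.        ,   0.        ,   1.        ]]), 'dist': array([-0.04622833,  0.        ,  0.        ,  0.        ,  0.        ]), 'T': array([[ 0.01100196,  0.98547556, -0.16946056,  0.36908021],
       [-0.99992695,  0.00999438, -0.00679766,  0.00524299],
       [-0.00500527,  0.16952297,  0.98551353,  0.98208522],
       [ 0.        ,  0.        ,  0.        ,  1.        ]])}
{'intrinsics': array([[406.21944626,   0.        , 315.88199084],
       [  0.        , 406.21944626, 239.8214816 ],
       [  0.        ,   0.        ,   1.        ]]), 'dist': array([-0.05900437,  0.        ,  0.        ,  0.        ,  0.        ]), 'tool_from_camera': array([[ 9.99999965e-01,  2.59890301e-04,  4.23820758e-05,
        -2.92057903e-04],
       [ 2.61380134e-04, -9.60161328e-01, -2.79446158e-01,
        -7.73022657e-02],
       [-3.19317161e-05,  2.79446159e-01, -9.60161363e-01,
        -1.84040669e-01],
       [ 0.00000000e+00,  0.00000000e+00,  0.00000000e+00,
         1.00000000e+00]])} 0.1
```

View pics/side0.png

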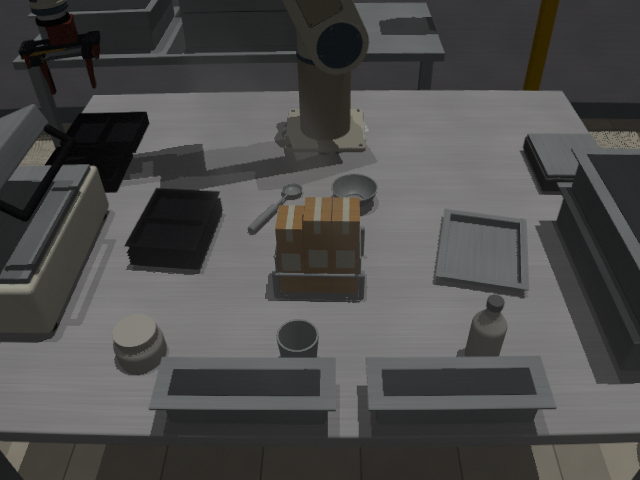

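View pics/top0.png

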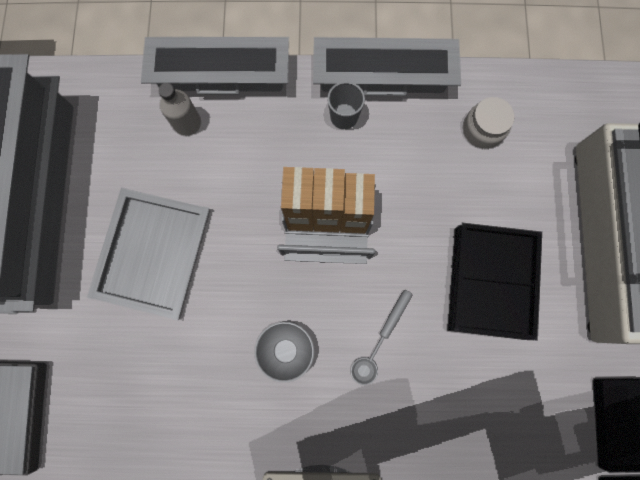

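The short carton is at the −y end: right in the top view (~360,203), left in the side view (~291,240). The pan is on +y (top ~150,255) and the tray stack on −y. Next come enlarged crops.

```bash
python3 - <<'E'
import cv2
t=cv2.imread("pics/top0.png"); s=cv2.imread("pics/side0.png")
cv2.imwrite("pics/t1.png",cv2.resize(t[155:275,265:395],None,fx=5,fy=5,interpolation=cv2.INTER_CUBIC))
cv2.imwrite("pics/t2.png",cv2.resize(t[180:330,80:220],None,fx=4,fy=4,interpolation=cv2.INTER_CUBIC))
cv2.imwrite("pics/s1.png",cv2.resize(s[185:305,260:380],None,fx=5,fy=5,interpolation=cv2.INTER_CUBIC))
E
```

```text
(no output)
```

View pics/t1.png

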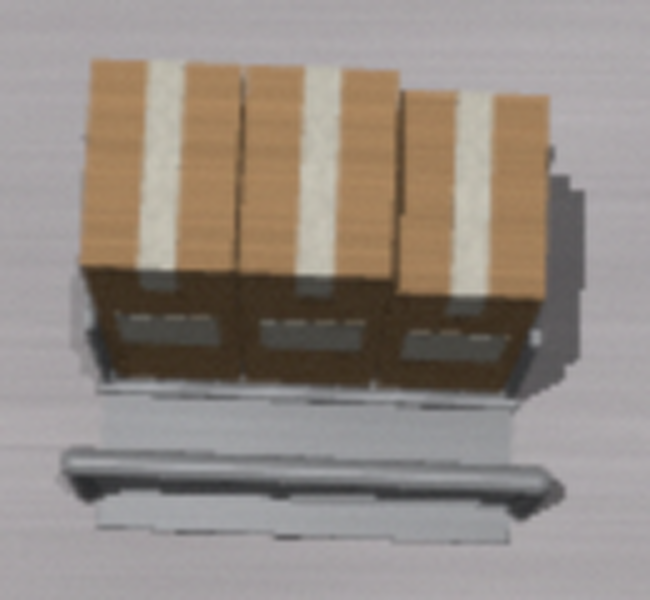

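View pics/t2.png

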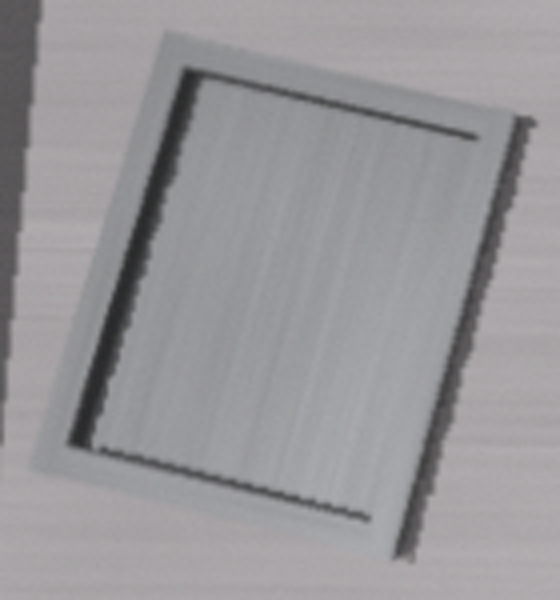

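View pics/s1.png

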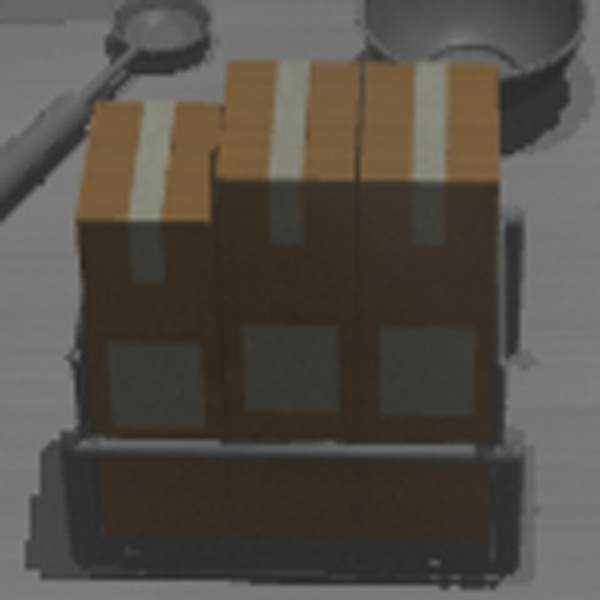

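```bash
cat > h.py <<'E'
import numpy as np, cv2
from station import *
def ray(n,uv):
    i=camera_info(n); p=cv2.undistortPoints(np.array([[uv]],float),i["intrinsics"],i["dist"])[0,0]
    T=i["T"]; return T[:3,3],T[:3,:3]@np.array([p[0],-p[1],-1.])
def onz(n,uv,z):
    o,d=ray(n,uv); return o+d*(z-o[2])/d[2]
def crop(uv,x0,y0,f): return [(uv[0]+.5)/f-.5+x0,(uv[1]+.5)/f-.5+y0]
E
python3 - <<'E'
from h import *
np.set_printoptions(precision=4,suppress=True)
for nm,z,P in (("short",.169,[(402,91),(549,96),(545,298),(397,294)]),("mid",.189,[(244,66),(399,71),(392,278),(240,274)]),("far",.189,[(92,60),(240,66),(238,270),(84,265)])):
    Q=np.array([onz("top",crop(p,265,155,5),z) for p in P])
    print(nm,Q[:,:2].tolist(),Q.mean(0)); print("size",np.linalg.norm(Q-np.roll(Q,-1,0),axis=1), "yaw",np.degrees([np.arctan2(*(Q[a]-Q[b])[[1,0]]) for a,b in((0,3),(1,2))]),np.degrees([np.arctan2(*-(Q[b]-Q[a])[[0,1]]*[-1,1]) for a,b in((0,1),(3,2))]))
for nm,z,P in (("short",.169,[(80,220),(210,221),(97,102),(215,106)]),("mid",.189,[(216,182),(357,183),(228,62),(362,63)]),("far",.189,[(357,183),(500,182),(362,63),(500,63)])):
    Q=np.array([onz("side",crop(p,260,185,5),z) for p in P]); print("side",nm,Q[:,:2].tolist(),Q.mean(0))
Q=np.array([onz("top",crop(p,265,155,5),.079) for p in ((65,455),(555,475))]);print("rail",Q)
Q=np.array([onz("top",crop(p,80,180,4),.022) for p in ((168,32),(515,112),(398,560),(33,472))])
print("pan",Q,Q.mean(0),np.linalg.norm(Q-np.roll(Q,-1,0),axis=1),[np.degrees(np.arctan2(*(Q[a]-Q[b])[[1,0]])) for a,b in((0,3),(1,2))])
print(get_tcp_pos(),get_ee_rot())
E
```

```text
short [[0.6301022053100553, -0.03221993364628674], [0.6288685032982861, -0.08172436577685113], [0.5590932000039035, -0.07978250432309436], [0.5599492090609575, -0.030675385486295826]] [ 0.5945 -0.0561  0.169 ]
size [0.0495 0.0698 0.0491 0.0702] yaw [-1.2613 -1.5941] [-1.4276 -0.9986]
mid [[0.6317527305766282, 0.020716527661810532], [0.6305273445923893, -0.030301710384820085], [0.5605550507795526, -0.028160428042484743], [0.5613982754001454, 0.021107870227552217]] [ 0.5961 -0.0042  0.189 ]
size [0.051  0.07   0.0493 0.0704] yaw [-0.3187 -1.7528] [-1.3759 -0.9805]
far [[0.6333782392883835, 0.07083532629178102], [0.6317406411840989, 0.02203338248856892], [0.5627241217677343, 0.021773910295207123], [0.5639168111850354, 0.07178445885608914]] [0.5979 0.0466 0.189 ]
size [0.0488 0.069  0.05   0.0695] yaw [-0.7829  0.2154] [-1.9219 -1.3662]
side short [[0.6281854178122303, -0.08127218309790044], [0.6292604713130434, -0.03393541980295156], [0.5580973990652682, -0.07974752712898271], [0.5611749835995451, -0.03457716149257211]] [ 0.5942 -0.0574  0.169 ]
side mid [[0.6314640755505944, -0.03088237766318181], [0.6325785406725093, 0.019521961699610846], [0.5601241960086155, -0.028926472673830105], [0.5613903991747006, 0.021438851155533373]] [ 0.5964 -0.0047  0.189 ]
side far [[0.6325785406725093, 0.019521961699610846], [0.6325396864042969, 0.07053048414462881], [0.5613903991747006, 0.021438851155533373], [0.5619898852307409, 0.07317511839899053]] [0.5971 0.0462 0.189 ]
rail [[ 0.5197  0.0863  0.079 ]
 [ 0.5141 -0.0923  0.079 ]]
pan [[0.6433 0.4064 0.022 ]
 [0.6036 0.2299 0.022 ]
 [0.3846 0.2754 0.022 ]
 [0.4237 0.4555 0.022 ]] [0.5138 0.3418 0.022 ] [0.181  0.2237 0.1843 0.225 ] [np.float64(-12.608750079626613), np.float64(-11.750987406420085)]
[ 0.1623 -0.603   0.1993] [-0.0004  0.7937 -0.6084 -0.0005]
```

```bash
cat >> h.py <<'E'
from scipy.spatial.transform import Rotation as Ro
YAW=np.radians(-1.7); RR=Ro.from_euler('z',YAW).as_matrix()
C=np.array([.5944,-.0567,0]); O=C-RR@[.035,0,0]; O[2]=.004
def quat(th,s,yaw=YAW):
    z=np.array([np.sin(th),0,-np.cos(th)]); x=np.array([0,s,0.]); R=Ro.from_euler('z',yaw).as_matrix()@np.stack([x,np.cross(z,x),z],1)
    q=Ro.from_matrix(R).as_quat(); return q[[3,0,1,2]]
def rk(x,y,z): # rack coords, z above rack floor
    return O+RR@[x,y,z]
def leanpt(s,d,th=np.radians(34)): # point on leaning carton: s up along axis, d back from front face
    return rk(-s*np.sin(th)+d*np.cos(th),0,s*np.cos(th)+d*np.sin(th))
PAN=np.array([.5138,.3418,0])
E
python3 - <<'E'
from h import *
np.set_printoptions(precision=3,suppress=True)
for s in (1,-1):
    print(s)
    for nm,p,th in (("hook_hi",rk(.095,0,.25),0),("hook",rk(.095,0,.141),0),("pulled",rk(-.01,0,.141),0),("grasp",leanpt(.118,.035),np.radians(34)),("up",leanpt(.118,.035)+[0,0,.2],np.radians(34)),("upright",[.45,-.05,.33],0),("pan",PAN+[0,0,.121],0)):
        q=inverse_kinematics(p,quat(th,s)); print(nm,np.array(p),q if q is None else np.array(q))
E
```

```text
1
hook_hi [ 0.654 -0.058  0.254] [-0.107  0.418  1.506 -0.     1.217 -1.648]
hook [ 0.654 -0.058  0.145] [-0.107  0.531  1.593 -0.     1.018 -1.648]
pulled [ 0.549 -0.055  0.145] [-0.122  0.39   1.834 -0.     0.918 -1.663]
grasp [ 0.522 -0.055  0.121] None
up [ 0.522 -0.055  0.321] [-0.18  -0.119  2.125  0.16   0.553 -1.832]
upright [ 0.45 -0.05  0.33] [-0.137  0.018  1.843 -0.     1.28  -1.678]
pan [0.514 0.342 0.121] [ 0.568  0.508  1.701 -0.     0.933 -0.973]
-1
hook_hi [ 0.654 -0.058  0.254] [-0.107  0.418  1.506 -0.     1.217  1.493]
hook [ 0.654 -0.058  0.145] [-0.107  0.531  1.593 -0.     1.018  1.493]
pulled [ 0.549 -0.055  0.145] [-0.122  0.39   1.834 -0.     0.918  1.478]
grasp [ 0.522 -0.055  0.121] None
up [ 0.522 -0.055  0.321] [-0.18  -0.119  2.125  0.16   0.553  1.31 ]
upright [ 0.45 -0.05  0.33] [-0.137  0.018  1.843 -0.     1.28   1.464]
pan [0.514 0.342 0.121] [ 0.568  0.508  1.701 -0.     0.933  2.168]
```

```bash
python3 - <<'E'
from h import *
np.set_printoptions(precision=3,suppress=True)
a=np.radians
for ph in (0,5,10,15,20,25,30):
    z=RR@[np.sin(a(ph)),0,-np.cos(a(ph))]
    for sg in (.135,):
      G=leanpt(sg,.035); 
      r=[inverse_kinematics(G+.019*z+np.array([0,0,h]),quat(a(ph),1)) for h in (0,.1,.2)]
      # place: upright tilt ph-34, grasp point at pan + 0.135+.003
      z2=RR@[np.sin(a(ph-34)),0,-np.cos(a(ph-34))]
      r2=[inverse_kinematics(PAN+np.array([0,0,.003+sg+h])+.019*z2,quat(a(ph-34),1)) for h in (0,.15)]
      print(ph,sg,G,[x if x is None else np.array(x) for x in r+r2])
E
```

```text
0 0.135 [ 0.513 -0.054  0.135] [array([-0.129,  0.385,  1.93 , -0.   ,  0.827, -1.67 ]), array([-0.129,  0.242,  1.854, -0.   ,  1.045, -1.67 ]), array([-0.129,  0.138,  1.742, -0.   ,  1.262, -1.67 ]), array([ 0.439,  0.772,  1.346,  0.255,  1.566, -1.175]), array([ 0.439,  0.623,  1.258,  0.262,  1.795, -1.114])]
5 0.135 [ 0.513 -0.054  0.135] [array([-0.134,  0.352,  1.989,  0.014,  0.714, -1.685]), array([-0.134,  0.202,  1.911,  0.011,  0.942, -1.681]), array([-0.134,  0.093,  1.796,  0.01 ,  1.166, -1.679]), array([ 0.453,  0.727,  1.397,  0.228,  1.476, -1.163]), array([ 0.453,  0.579,  1.302,  0.229,  1.713, -1.108])]
10 0.135 [ 0.513 -0.054  0.135] [array([-0.14 ,  0.324,  2.047,  0.034,  0.597, -1.708]), array([-0.14 ,  0.165,  1.968,  0.026,  0.836, -1.697]), array([-0.14 ,  0.05 ,  1.852,  0.022,  1.067, -1.69 ]), array([ 0.469,  0.685,  1.449,  0.199,  1.384, -1.147]), array([ 0.469,  0.535,  1.348,  0.196,  1.63 , -1.098])]
15 0.135 [ 0.513 -0.054  0.135] [array([-0.147,  0.302,  2.105,  0.066,  0.475, -1.743]), array([-0.147,  0.131,  2.025,  0.046,  0.726, -1.718]), a
[... 372 characters left out ...]
, array([ 0.505,  0.604,  1.555,  0.133,  1.196, -1.098]), array([ 0.505,  0.45 ,  1.444,  0.124,  1.46 , -1.063])]
25 0.135 [ 0.513 -0.054  0.135] [array([-0.163,  0.278,  2.22 ,  0.262,  0.218, -1.947]), array([-0.163,  0.078,  2.141,  0.119,  0.493, -1.796]), array([-0.163, -0.064,  2.022,  0.082,  0.752, -1.751]), array([ 0.526,  0.568,  1.608,  0.093,  1.101, -1.063]), array([ 0.526,  0.41 ,  1.493,  0.084,  1.373, -1.037])]
30 0.135 [ 0.513 -0.054  0.135] [None, array([-0.171,  0.06 ,  2.198,  0.196,  0.371, -1.877]), array([-0.171, -0.094,  2.079,  0.119,  0.641, -1.789]), array([ 0.548,  0.535,  1.661,  0.045,  1.005, -1.018]), array([ 0.548,  0.372,  1.543,  0.04 ,  1.286, -1.005])]
```

```bash
python3 - <<'E'
from h import *
q=quat(0,1)
command_gripper(0.0)
p=get_tcp_pos(); movel([p[0],p[1],.32],v=.2)
move_pose(rk(.10,0,.30),q); print(get_time(),get_tcp_pos())
q1=get_ee_rot(); im=read_camera("wrist"); cv2.imwrite("pics/w1.png",im[:,:,::-1])
im=read_camera("side"); cv2.imwrite("pics/s2.png",im[100:340,180:460,::-1].repeat(2,0).repeat(2,1))
print(get_ft_force(),get_grip_width())
E
```

```text
4.8 [ 0.6592914  -0.05947905  0.30403384]
[ 0.21169351  0.31149981 -0.68088794] 0.005312507764694888
```

View pics/w1.png

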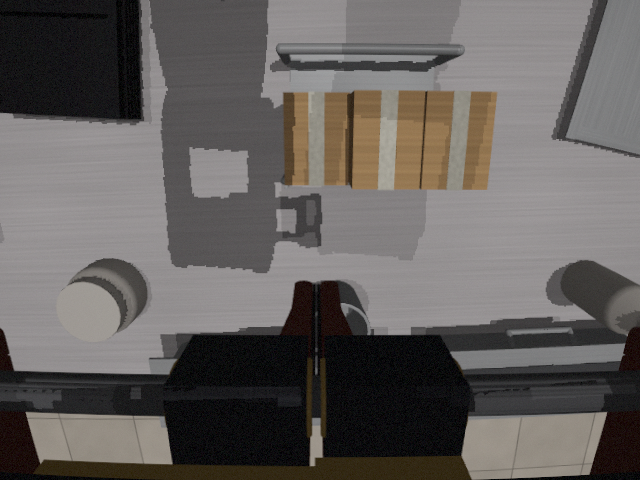

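View pics/s2.png

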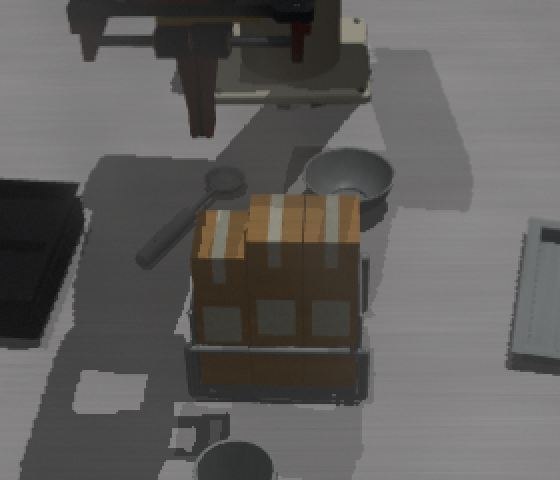

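The shut fingers (column ~316) line up with the short carton (columns 284–352). Next: go down behind it and pull.

```bash
python3 - <<'E'
from h import *
np.set_printoptions(precision=3,suppress=True)
f=get_ft_force()
print(movel(rk(.10,0,.141),v=.15,until_force=8), get_tcp_pos(), get_ft_force()-f)
if abs(get_tcp_pos()[2]-.145)<.004:
    for x in (.07,.05,.035,.02):
        print(movel(rk(x,0,.141),v=.08,until_force=20), get_tcp_pos(), get_ft_force()-f,get_time())
im=read_camera("side"); cv2.imwrite("pics/s3.png",im[100:340,180:460,::-1].repeat(2,0).repeat(2,1))
im=read_camera("top"); cv2.imwrite("pics/t3.png",im[100:340,180:460,::-1].repeat(2,0).repeat(2,1))
E
```

```text
False [ 0.66  -0.059  0.146] [-0.856 -0.493  0.505]
False [ 0.63  -0.058  0.146] [ 0.246 -0.309  0.41 ] 6.6333
False [ 0.609 -0.057  0.145] [0.276 0.134 0.447] 7.0333
False [ 0.594 -0.057  0.145] [ 0.796 -0.933  0.662] 7.3667
False [ 0.579 -0.056  0.145] [ 0.064 -1.011  0.772] 7.7
```

View pics/s3.png

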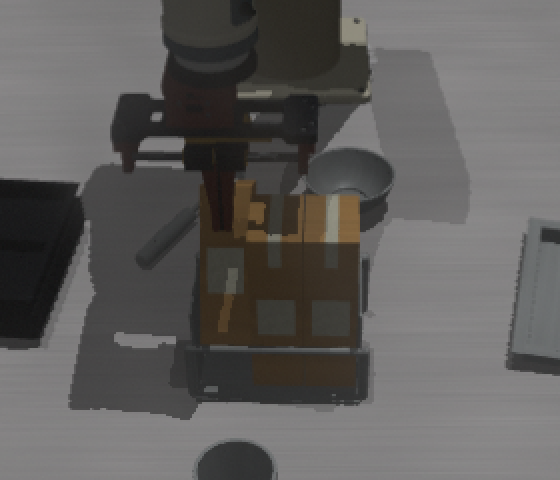

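View pics/t3.png

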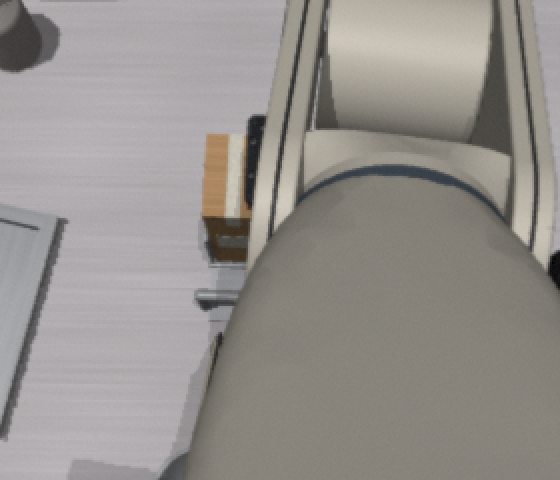

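The carton is tipping cleanly and the talls are still in place. I'll pull a little further so it rests on the rail.

```bash
python3 - <<'E'
from h import *
np.set_printoptions(precision=3,suppress=True)
f=get_ft_force()
print(movel(rk(.003,0,.141),v=.08,until_force=10), get_tcp_pos(), get_ft_force()-f,get_time())
wait(.4)
movel(rk(.04,0,.141),v=.15)
movel(rk(.04,0,.30),v=.25)
move_pose(rk(-.05,.0,.36),quat(0,1))
print(get_time())
im=read_camera("side"); cv2.imwrite("pics/s4.png",im[100:340,180:460,::-1].repeat(2,0).repeat(2,1))
E
```

```text
False [ 0.562 -0.056  0.145] [ 0.065 -0.167 -0.07 ] 8.1583
10.25
```

View pics/s4.png

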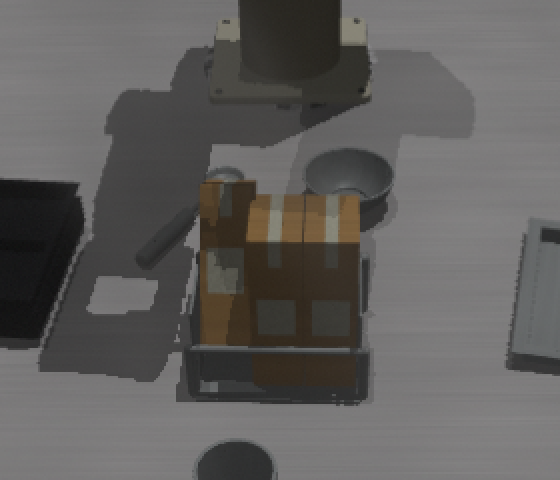

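```bash
cat >> h.py <<'E'
def proj(n,P):
    i=camera_info(n); 
    if n=="wrist":
        R=Ro.from_quat(np.array(get_ee_rot())[[1,2,3,0]]).as_matrix(); T=np.eye(4); T[:3,:3]=R; T[:3,3]=get_tcp_pos(); T=T@i["tool_from_camera"]
    else: T=i["T"]
    p=(np.linalg.inv(T)@np.r_[P,1])[:3]; p=p*[1,-1,-1]
    return cv2.projectPoints(p[None],np.zeros(3),np.zeros(3),i["intrinsics"],i["dist"])[0].ravel()
E
python3 - <<'E'
from h import *
th=np.radians(34)
def box(y,s,d): 
    p=leanpt(s,d); return p+RR@[0,y,0]
for n,(x0,y0,w,h,f) in (("side",(265,175,90,110,5)),("wrist",(150,60,320,240,2.5))):
    im=np.ascontiguousarray(read_camera(n)[:,:,::-1]); c=cv2.resize(im[y0:y0+h,x0:x0+w],None,fx=f,fy=f,interpolation=cv2.INTER_CUBIC)
    for y in(-.025,.025):
        for s,d in((.165,.07),(.165,0),(.09,.07)):
            u=proj(n,box(y,s,d)); cv2.circle(c,tuple(int(v) for v in ((u-[x0,y0]+.5)*f)),4,(0,0,255),1)
    cv2.imwrite(f"pics/{n}5.png",c)
E
```

```text
(no output)
```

View pics/side5.png

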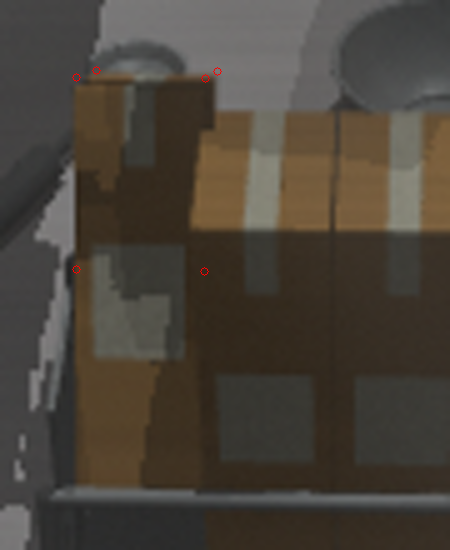

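View pics/wrist5.png

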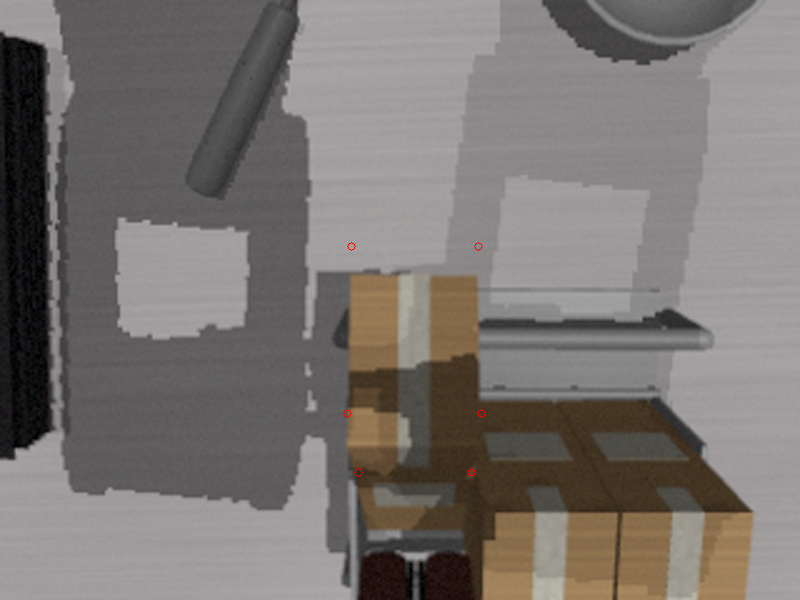

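```bash
python3 - <<'E'
from h import *
from scipy.optimize import least_squares
np.set_printoptions(precision=4,suppress=True)
# observations
ob=[("wrist",[(350+.5)/2.5-.5+150,(275+.5)/2.5-.5+60],-.025,.165,0),("wrist",[(477.5)/2.5-.5+150,275.5/2.5-.5+60],.025,.165,0),
    ("side",crop((77,84),265,175,5),-.025,.165,.07),("side",crop((207,82),265,175,5),.025,.165,.07)]
def P(th,dx,dy,y,s,d): return rk(-s*np.sin(th)+d*np.cos(th)+dx,y+dy,s*np.cos(th)+d*np.sin(th))
for free in (True,):
    f=lambda v: np.concatenate([proj(n,P(v[0],v[1],v[2],y,s,d))-u for n,u,y,s,d in ob])
    r=least_squares(f,[.59,0,0]); print(np.degrees(r.x[0]),r.x[1:],r.fun)
    f2=lambda v: np.concatenate([proj(n,P(v[0],0,v[1],y,s,d))-u for n,u,y,s,d in ob])
    r=least_squares(f2,[.59,0]); print(np.degrees(r.x[0]),r.x[1:],r.fun)
E
```

```text
30.12102602138787 [0.0005 0.0001] [ 0.1992 -0.5881  0.5768 -0.6031 -0.7713  1.5591 -0.7923  2.1983]
29.92386472144481 [0.0001] [ 0.1831 -0.5895  0.5971 -0.6044 -0.7772  1.5548 -0.7954  2.1941]
```

Measured lean is about 30–31° (the rail centre 46 mm ahead of the fronts gives 29.9°). I'll use 31°.

```bash
cat >> h.py <<'E'
TH=np.radians(31); PHI=np.radians(10)
ZT=RR@[np.sin(PHI),0,-np.cos(PHI)]; G=leanpt(.135,.035,TH); TG=G+.019*ZT
E
python3 - <<'E'
from h import *
np.set_printoptions(precision=3,suppress=True)
q=quat(PHI,1); print(G,TG)
command_gripper(.85)
move_pose(TG-.13*ZT,q)
f=get_ft_force()
print(movel(TG,v=.12,until_force=6),get_tcp_pos(),get_ft_force()-f,get_time())
im=read_camera("side"); cv2.imwrite("pics/s6.png",cv2.resize(im[130:290,210:410,::-1],None,fx=4,fy=4,interpolation=cv2.INTER_CUBIC))
im=read_camera("wrist"); cv2.imwrite("pics/w6.png",im[:,:,::-1])
E
```

```text
[ 0.52  -0.054  0.138] [ 0.523 -0.055  0.119]
False [ 0.524 -0.055  0.12 ] [-0.004 -1.867  0.932] 13.3833
```

View pics/s6.png

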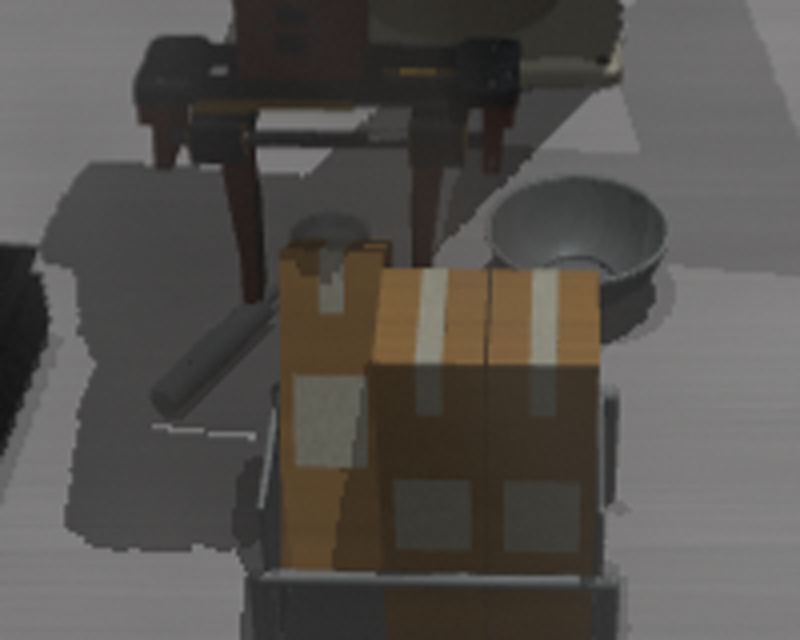

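View pics/w6.png

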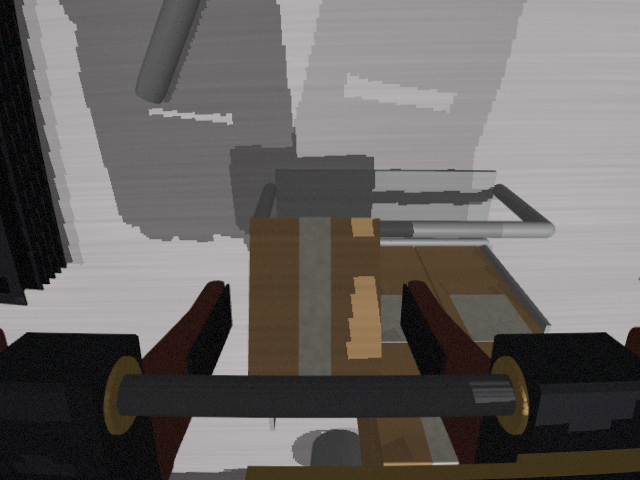

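The fingers straddle the leaning top (finger inner edges at columns 230 and 402, carton at 249–380) and are well centred. Next: grip, then lift in stages.

```bash
python3 - <<'E'
from h import *
np.set_printoptions(precision=3,suppress=True)
command_gripper(0.0); print("w",get_grip_width()*88,get_ft_force())
f=get_ft_force()
print(movel(TG+[0,0,.02],v=.06,until_force=12),get_ft_force()-f)
print(movel(TG+[0,0,.08],v=.12,until_force=15),get_ft_force()-f)
print(movel(TG+[-.03,0,.22],v=.2,until_force=15),get_tcp_pos(),get_ft_force()-f,get_grip_width()*88,get_time())
im=read_camera("side"); cv2.imwrite("pics/s7.png",cv2.resize(im[80:310,180:460,::-1],None,fx=2.5,fy=2.5,interpolation=cv2.INTER_CUBIC))
E
```

```text
w 49.7093774633547 [-0.471  1.572  1.428]
False [ 0.29  -1.645 -4.144]
False [ 0.876 -3.082 -4.367]
False [ 0.492 -0.054  0.338] [ 0.773 -1.93  -4.695] 49.829799685007714 15.9917
```

View pics/s7.png

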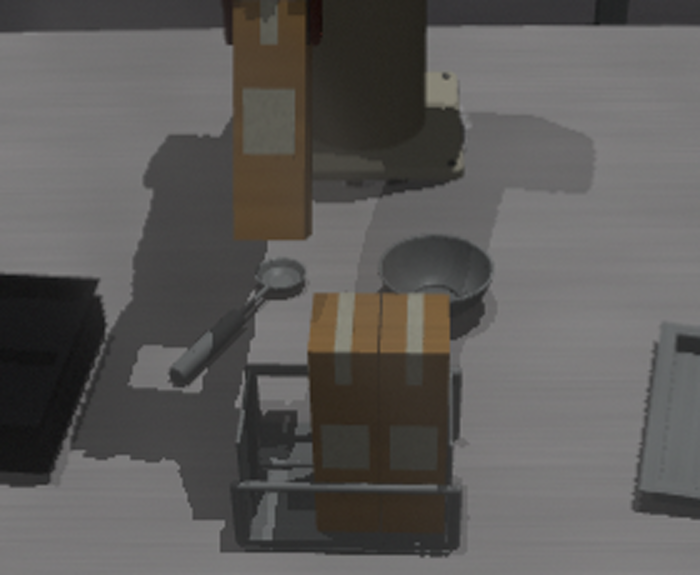

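```bash
cat >> h.py <<'E'
PY=np.radians(-12.2)
def place(h,ang=PHI-TH,sg=.135):
    R=Ro.from_euler('z',PY).as_matrix(); z=R@[np.sin(ang),0,-np.cos(ang)]
    return PAN+np.array([0,0,.003+sg+h])+.019*z
E
python3 - <<'E'
from h import *
np.set_printoptions(precision=3,suppress=True)
a=PHI-TH
move_pose([.46,-.03,.36],quat(a,1)); print(get_tcp_pos())
move_pose(place(.20),quat(a,1,PY)); print(get_tcp_pos(),get_time())
movel(place(.06),v=.2)
print(get_tcp_pos(),get_time(),get_grip_width()*88)
for n in("side","top","wrist"):
    im=read_camera(n); cv2.imwrite(f"pics/{n}8.png",im[:,:,::-1])
s=cv2.imread("pics/side8.png"); cv2.imwrite("pics/s8.png",cv2.resize(s[120:300,400:560],None,fx=3.3,fy=3.3,interpolation=cv2.INTER_CUBIC))
E
```

```text
[ 0.46  -0.03   0.358]
[0.507 0.342 0.321] 18.05
[0.508 0.343 0.181] 18.9 50.04459325304015
```

View pics/s8.png

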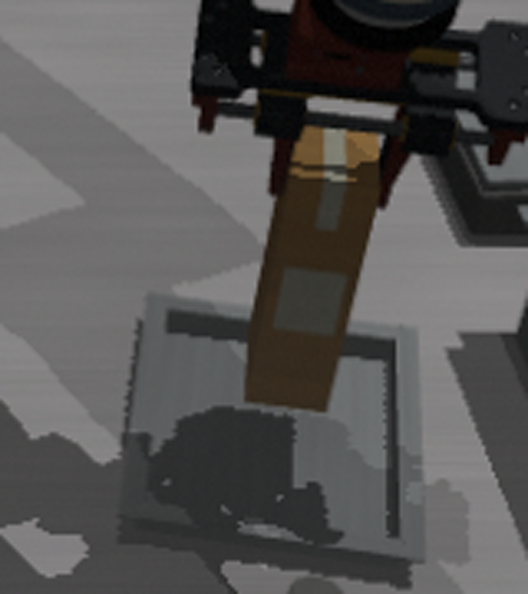

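View pics/top8.png

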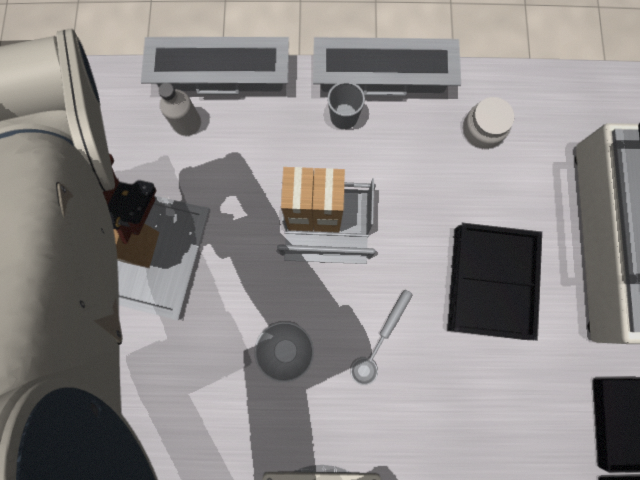

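View pics/wrist8.png

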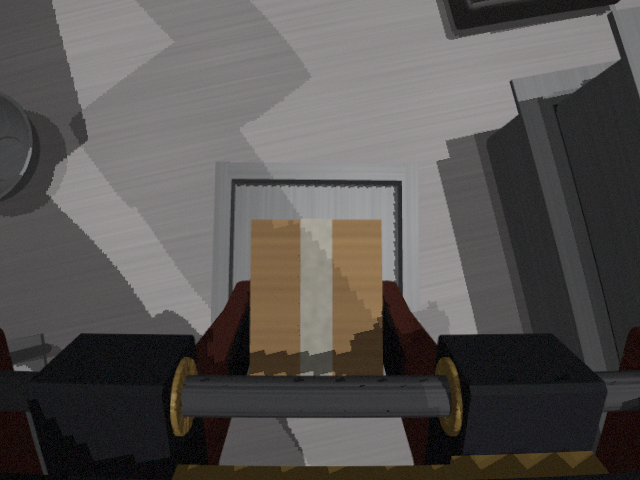

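```bash
python3 - <<'E'
from h import *
from scipy.optimize import least_squares
np.set_printoptions(precision=4,suppress=True)
R=Ro.from_euler('z',PY).as_matrix()
Rt=Ro.from_quat(np.array(get_ee_rot())[[1,2,3,0]]).as_matrix(); Gp=np.array(get_tcp_pos())-.019*Rt[:,2]; print(Gp)
c=lambda p: crop(p,400,120,3.3)
ob=[("side",c((245,402)),-.025,0,.07),("side",c((328,412)),.025,0,.07),("side",c((288,177)),-.025,.165,.07),("side",c((380,181)),.025,.165,.07),("wrist",[250,220],-.025,.165,0),("wrist",[382,220],.025,.165,0)]
# tilt a>0 : top toward robot
def P(v,y,s,d):
    a,sg,dg,dy=v; ds=s-sg; dd=d-dg
    return Gp+R@[-ds*np.sin(a)+dd*np.cos(a),y+dy,ds*np.cos(a)+dd*np.sin(a)]
f=lambda v: np.concatenate([proj(n,P(v,y,s,d))-u for n,u,y,s,d in ob])
r=least_squares(f,[0,.135,.035,0],x_scale=[.1,.01,.01,.01]); print(np.degrees(r.x[0]),r.x[1:],r.fun)
p=P(r.x,0,0,.035); print("foot centre",p, "in pan",R.T@(p-PAN))
E
```

```text
[0.5147 0.3422 0.1996]
1.963014608710883 [0.1335 0.0307 0.0005] [ 0.1982  0.3157  0.0343  0.6009  0.9274 -0.5025  0.5222  1.5197 -0.8329
 -0.1151  0.4424 -0.1319]
foot centre [0.5234 0.3408 0.0664] in pan [0.0096 0.0011 0.0664]
```

Fit: carton tilt about 2°, foot at z≈0.066 and about 10 mm from the pan centre. I'll trim the tilt, lower to contact and release.

```bash
python3 - <<'E'
from h import *
np.set_printoptions(precision=3,suppress=True)
ang=PHI-TH-np.radians(1.5)
p=get_tcp_pos()
move_pose(place(.045,ang),quat(ang,1,PY)); wait(.2)
f=get_ft_force()
print(movel(place(.008,ang),v=.08,until_force=4),get_tcp_pos()[2],get_ft_force()-f)
print(movel(place(-.012,ang),v=.03,until_force=4),get_tcp_pos()[2],place(0,ang)[2],get_ft_force()-f,get_time())
im=read_camera("side"); cv2.imwrite("pics/s9.png",cv2.resize(im[120:300,400:560,::-1],None,fx=3.3,fy=3.3,interpolation=cv2.INTER_CUBIC))
E
```

```text
False 0.12803706883523125 [ 0.598 -0.66   0.193]
True 0.1228016415356592 0.12044628888228556 [1.075 0.215 4.7  ] 20.4833
```

View pics/s9.png

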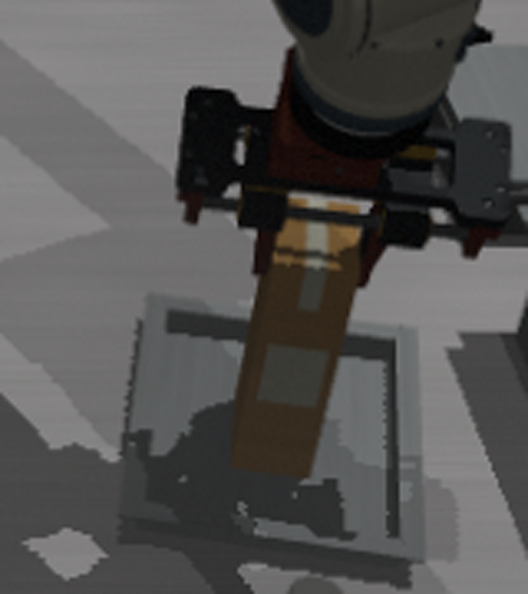

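```bash
python3 - <<'E'
from h import *
np.set_printoptions(precision=3,suppress=True)
command_gripper(1.0); wait(.3)
R=Ro.from_quat(np.array(get_ee_rot())[[1,2,3,0]]).as_matrix(); p=np.array(get_tcp_pos())
f=get_ft_force()
print(movel(p-.14*R[:,2],v=.12,until_force=6),get_ft_force()-f)
move_pose([.40,.05,.40],quat(0,1)); wait(.3)
print(get_time())
for n in("side","top"):
    im=read_camera(n); cv2.imwrite(f"pics/{n}10.png",im[:,:,::-1])
s=cv2.imread("pics/side10.png"); t=cv2.imread("pics/top10.png")
A=cv2.resize(s[130:310,400:560],None,fx=3,fy=3,interpolation=cv2.INTER_CUBIC)
B=cv2.resize(s[180:310,260:380],(400,433)); B=cv2.copyMakeBorder(B,0,A.shape[0]-433,0,0,cv2.BORDER_CONSTANT)
cv2.imwrite("pics/s10.png",np.hstack([A[:, :400],B]))
cv2.imwrite("pics/t10.png",t)
E
```

```text
False [ 0.736 -0.54  -1.942]
24.5667
```

View pics/s10.png

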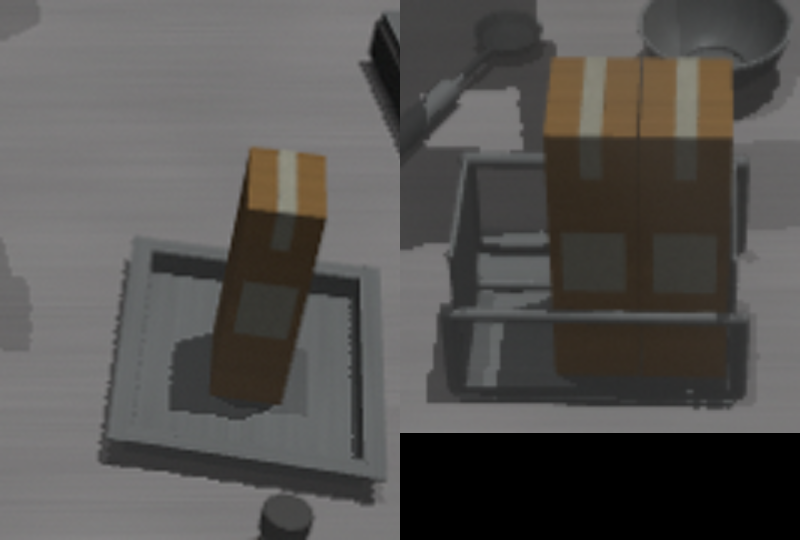

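View pics/t10.png

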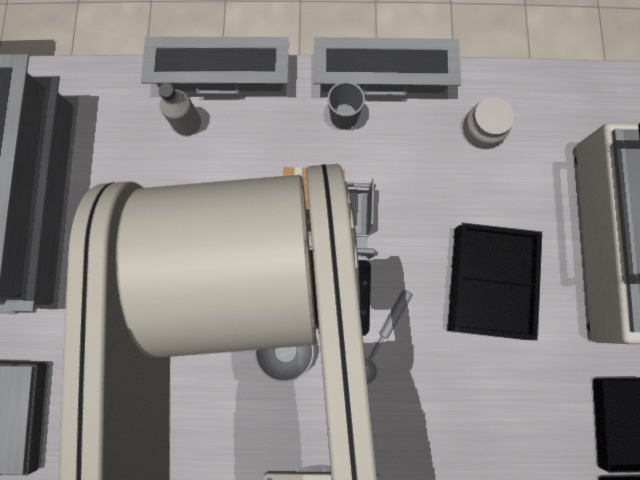

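```bash
python3 - <<'E'
from h import *
np.set_printoptions(precision=4,suppress=True)
R=Ro.from_euler('z',PY).as_matrix()
g=lambda p,z: R.T@(onz("side",crop(p,400,130,3),z)-PAN)
for p in((245,211),(324,219),(250,149),(326,156)): print("top",g(p,.168))
for p in((211,396),(282,404)): print("foot",g(p,.003))
a=cv2.imread("pics/side0.png").astype(int); b=cv2.imread("pics/side10.png").astype(int)
d=np.abs(a-b).max(2)[195:275,304:360]; print((d>40).mean(), d.mean())
print(get_ft_force(),get_qvel(),get_time())
E
```

```text
top [ 0.0374 -0.0257  0.168 ]
top [0.0355 0.0242 0.168 ]
top [-0.0333 -0.0237  0.168 ]
top [-0.0357  0.0265  0.168 ]
foot [ 0.0343 -0.0229  0.003 ]
foot [0.0325 0.0266 0.003 ]
0.005803571428571429 1.8837053571428573
[ 0.0247 -0.3736 -0.1232] [-0.0019 -0.0056  0.0011  0.0008 -0.0015 -0.0004] 24.6667
```

The top and foot edges agree to within 3 mm, so the carton is upright and centred, and the talls have not moved. Handing in.

```bash
python3 -c "
from station import *
wait(.3); print(job_done(), get_time())"
```

```text
the job is handed in; nothing more can be done
the job is handed in; nothing more can be done
```

The short carton now stands upright in the steel pan, released, and both tall cartons are still in their places in the rack. I handed the job in at about 25 s of the 61 s; no verdict is reported.

**What I did:** I hooked the short carton (the one at the −y end) behind its top edge with the shut fingers and tipped it onto the front rail. I gripped it across y at 49.7 mm, lifted it clear, turned it upright, lowered it into the pan until it touched, and released it. The arm then backed well away from everything.

**Last checks (from the side camera):**
- **Short carton:** its top corners and its back foot edge lie within about 3 mm of a carton standing upright at the pan's centre. That is a tilt of about 1° at most.
- **Tall cartons:** the side picture around them is practically the same as at the start. The top view was partly blocked by the arm at the end.
- **Forces:** the contact readings I took stayed at a few newtons.

**What disagreed:** the lean on the rail measured about 30–31°, not the stated 34°, though still above the 23° needed. It matches a rail whose centre is 46 mm in front of the cartons. I used 31° for the grip and corrected the carton's tilt by 1.5° before setting it down.

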